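Load the index-slide drill jig and hold it locked at the drill station

ROBOT

A 6-joint arm with a two-finger parallel gripper is mounted at the origin on the work surface. World frame = base frame: x ahead of the robot, y to its left, z up, the work surface at z = 0. Lengths are in m, angles in degrees, forces in N, time in s.
With the tool pointing down it reaches from about 0.35 to 0.875 m from the base axis. Payload 4.2 kg.
Tool frame: the origin (TCP) lies on the centre line of the jaws, within the pads' length; the fingertips stand 25 mm ahead of it and the grasp point (between the pads) lies 6 mm ahead of it (finger_overhang is the distance from the TCP to the fingertips, in m); z points along the fingers, y is the line along which they close (so a half turn about z gives the same grasp; the last joint's range is limited). The gripper opens to 87 mm and grips with 3 to 60 N. Pads are 19 mm wide; open, the fingers measure 117 mm over their backs; the gripper's body (75 mm by 190 mm) begins 51 mm behind the grasp point.
Start: joints at [78.129, 22.042, 0.453, 0, -68.411, -14.817], TCP at [0.281, 0.558, 0.248] pointing down, gripper open.
Joint ranges: [-179.83, 179.83], [-69.29, 118.12], [-61.27, 80.66], [-181.25, 117.63], [-171.15, -9.14], [-177.46, 177.46]. Speed limits (degrees/s): [159.86, 159.86, 180, 180, 180, 180].

INTERFACE

Orientations are given as a 3x3 rotation matrix whose columns are the frame's x, y, z axes.
In Python, from station import sense, capture, finish_job, spot_in, tip_of, finger_overhang gives the robot as it stands. The module is installed in compiled form; this text tells all that it offers.
- The arm moves only by the tool servo_tool, never from a script. Its arguments are lists of equal length, an entry for each row: "slide": the shift along the tool's x, y, z in m, a list of three; "spin": the turn about the tool's z in degrees; "grip": the closure, from 0 (fully open) to 1 (shut). A call has exactly 5 rows; each row is the pose to reach, as a shift and turn from the pose commanded when the call began, along the tool's axes at that moment; what a row does not reach only later rows make up. A row lasts 1/12 s, in which the tool goes at most 41.7 mm and 7.16 degrees, less where a joint would pass 70% of its speed; a pose out of reach is approached as far as the arm can. A call with a gripper value outside its range is refused whole. The fingers move at their own pace and stop on an object; the grip force is fixed at half the most. Time passes only in rows, so rows that repeat a pose let the fingers close, or fill a call up. It gives the time, the measured TCP pose, the force, the opening and the grip force at its end, in the units of the state.
- sense(): the state, without advancing time (a new reading comes with each control period).
- capture(name): name is "side" or "top"; returns a dict with "pixels" (400x640x3 uint8, blue, green, red), "depth" (400x640 float32, m along the optical axis (not along the pixel's ray), 0 where there is no reading), "fx", "fy", "cx", "cy" (pixels), "R" (3x3) and "t" (3): a world point X has camera coordinates R X + t. Camera axes: x right, y down, z forward; pixel columns grow to the right and rows downward; lengths in m; the calibration is good to about 2 mm. A picture is of the moment at which its call begins.
- finish_job(): hands the job in; it is judged then, once.
Trained networks look in the newest picture that a camera, given by its name, has taken for a name from the list of things; names that differ only in an ending like _2 or _b are one class to them, and where a whole thing is asked for, a point or a joint stands for the part that bears it (a point fixed in the world has none). Each returns a list of dicts, best first, with "conf" (0 to 1); they miss things now and then, are a little off and sometimes report something else, mostly with a low value. They report only what shows in the picture. A call takes as long as a camera call. They do not tell look-alikes from the thing itself.
- spot_in(thing, camera): "point" ([x, y, z] in m, in world coordinates, good to about 4 mm: the middle of the surface that is visible of it).
- tip_of(thing, camera): "point" ([x, y, z] in m, in world coordinates, good to about 4 mm: a listed point, or the origin of a listed thing).
The state is a dict: "time_s": time; "joints": joint angles; "joint_velocities": joint speeds; "effort": joint torques, N m; "tcp_pos": TCP position; "ee_rot": TCP orientation; "wrist_force": force on the tool from outside, world axes, zero at the start; "moment": the same for the moment, N m; "gripper_width": opening from 0.0 (shut) to 1.0 (fully open); "gripper_force": force on a finger pad.
Only numpy, scipy, OpenCV 4.12 (cv2) and the standard library are available. Lean on these libraries where they do the work, as an engineer would, in place of code of your own. Each camera call takes 0.05 s, during which the arm holds its last target. There are 200 camera calls.

TASK

Set the brass flange, hub up, over the post of the drill jig while its slide is at the middle loading station: lower it (do not drop it) until it rests on the shoulder, and let go of it. Then pull up the red lock plunger, move the slide to the next hole, the one that brings the post in line with the blue drill-bush arm (not the yellow one), and let the pin go fully home in that hole. Finish while still holding the red knob with the pin home, so that I can drill, and leave the spanner, the caliper and the oil bottle where they lie.

Things in the scene. Friction and masses are not known exactly. Their poses are not given: they have to be found in the camera images.
- flange: loose turned brass flange, 0.34 to 0.55 kg: a disc 86 mm across, 8 mm thick, with a round hub 32 mm across standing 28 mm above it (36 mm high in all) and a 21 mm through bore. Starts hub up on the bench to the right of the jig. Origin: centre of the disc's underside; z points up through the hub. Grip it by the hub from above
- jig: drill jig fixed to the bench: steel base plate 220 x 340 x 16 mm, two low rails and, along its front, an index bar (top 32 mm above the bench) with three 11.5 mm bronze-rimmed holes 80 mm apart, at jig x = -0.078. Origin: on the bench under the post at the middle (loading) station. y: the way the slide runs, to the robot's left, turned by up to 0.25 rad; x points away from the robot
- post (a point): steel locating post on the slide, upright, 19 mm in diameter with a tapered nose, tip 42 mm above the origin. Origin: centre of the shoulder (a disc 48 mm across, its top 52 mm above the bench) on which the flange rests. Travels with the slide; same axes as the jig
- knob: red knob of the lock plunger, 26 mm in diameter, 24 mm high, at the front end of the slide, 78 mm in front of the post. Origin: centre of its underside, 64 mm above the bench with the pin home (slide's top: 48 mm). Grip it from above, pull it straight up, and move the slide by it while it is up. With the flange on, 22 mm are free between knob and flange; nothing stands left or right of it
- plunger (a joint): lift of the lock plunger in m: 0 with the pin fully home in a hole, 0.010 when the round-nosed 10 mm pin stands on the index bar, clear of the holes, 0.014 at its stop. A spring pulls it down with 5 N at 0 and 10 N at the stop
- slide (a joint): position of the slide (grey plate, 150 mm deep, 110 mm wide) along the jig's y in m: 0 at the loading station, where it starts with the pin home; +0.080 and -0.080 at the next holes; stops at +-0.095. It moves with about 2 N once the pin is up; with the pin home it is locked, with about 1 mm of play either way
- drill_arm: blue bush arm with the small (6.4 mm) drill bush, fixed at the rear of the jig beside one outer hole (jig y = +0.080 or -0.080, changing from run to run). Column top 96 mm, underside of the overhang 66 mm above the bench. Origin: foot of the column, jig x = 0.078, 16 mm above the bench; axes as the jig. The post belongs at this origin's jig y; the flange's rim then passes 6 mm below the arm
- ream_arm: yellow bush arm with the larger (11 mm) reaming bush, otherwise the same as the blue one, at the other outer hole; not wanted now
- spanner: bystander: steel combination spanner 180 mm long lying on the bench, origin at its middle
- caliper: bystander: steel caliper 200 mm long lying flat on the bench between the robot and the flange, origin at the middle of its beam
- oil_bottle: bystander: grey oil bottle with a red cap, 60 mm across and 150 mm tall, standing to the left of the jig, origin under its centre
Mind the look-alikes: they are no part of the job. Leave any pink or purple look-alike of the flange alone.

How it is judged:
By the outcome, as a careful person would: the job done as asked, in the order asked, and still so for the second after the job is handed in, while the arm keeps its last pose, push and grip.
It also fails if it takes over 48 s, if anything falls off the work surface, if the arm or the gripper's body presses on something with over 40 N, if the wrist force passes 120 N, or if a joint passes its speed limit or range.

## Working session

There is one attempt and no reset: what is moved stays moved. The work goes in short steps, Python scripts to look and compute and a tool call to move; the robot and the scene stay as the last step left them, time stands still between calls to the robot, and variables do not carry over. Pictures are saved under pics/ and viewed, at most 10 in all, crops included, and the job is handed in when it is done.

Besides the shell and the picture viewer there is one more tool, called as a command line: name --pt "numbers of a row" for each row, then --argument value for the rest. servo_tool: Moves the arm, as the interface text tells. Its arguments: {"type":"object","properties":{"slide":{"type":"array"},"spin":{"type":"array"},"grip":{"type":"array"}},"required":["slide","spin","grip"]}

```bash
mkdir -p pics
python3 - <<'E'
from station import *
import cv2,numpy as np
s=sense();print({k:np.round(v,3).tolist() for k,v in s.items()},finger_overhang)
for c in("top","side"):
    d=capture(c);cv2.imwrite(f"pics/{c}0.png",d["pixels"])
    for n in("flange","jig","knob","drill_arm","ream_arm","oil_bottle","caliper","spanner","post"):
        for f in(spot_in,tip_of):
            print(c,n,f.__name__,[(np.round(q["point"],3).tolist(),round(q["conf"],2), (lambda p:np.round([d["fx"]*p[0]/p[2]+d["cx"],d["fy"]*p[1]/p[2]+d["cy"]]).tolist())(d["R"]@np.array(q["point"])+d["t"])) for q in f(n,c)[:3]])
E
```

```text
{'time_s': 0.0, 'joints': [78.126, 22.09, 0.38, -0.029, -68.411, -14.818], 'joint_velocities': [-0.011, -0.011, -0.03, -0.079, 0.095, -0.046], 'effort': [-0.0, -39.066, 18.74, 4.219, 0.011, -0.0], 'tcp_pos': [0.28, 0.558, 0.246], 'ee_rot': [[0.893, -0.449, -0.001], [-0.449, -0.893, -0.002], [0.0, 0.002, -1.0]], 'wrist_force': [0.625, 0.686, 0.306], 'moment': [-0.008, -0.009, -0.003], 'gripper_force': 0.0, 'gripper_width': 0.997} 0.025
top flange call [([0.521, -0.282, 0.012], 0.69, [396.0, 199.0]), ([0.489, -0.431, 0.005], 0.65, [439.0, 208.0]), ([0.609, -0.433, 0.01], 0.62, [438.0, 173.0])]
top flange call [([0.52, -0.282, 0.003], 0.93, [396.0, 200.0]), ([0.682, -0.234, -0.005], 0.81, [379.0, 155.0]), ([0.488, -0.432, -0.002], 0.71, [439.0, 208.0])]
top jig call [([0.553, 0.029, 0.019], 0.96, [305.0, 191.0])]
top jig call [([0.57, 0.03, 0.001], 0.92, [305.0, 187.0])]
top knob call [([0.635, 0.112, 0.079], 0.65, [280.0, 164.0]), ([0.483, 0.026, 0.089], 0.53, [306.0, 208.0])]
top knob call [([0.482, 0.026, 0.063], 0.63, [306.0, 210.0]), ([0.57, 0.031, 0.001], 0.21, [305.0, 187.0])]
to
[... 1837 characters left out ...]
5.0])]
side ream_arm call [([0.641, 0.11, 0.016], 0.72, [340.0, 176.0])]
side oil_bottle call [([0.598, 0.385, 0.078], 0.87, [282.0, 122.0])]
side oil_bottle call [([0.609, 0.401, -0.003], 0.94, [284.0, 138.0]), ([0.653, -0.042, 0.017], 0.27, [374.0, 204.0])]
side caliper call [([0.333, -0.211, 0.008], 0.66, [312.0, 300.0])]
side caliper call [([0.307, -0.214, 0.003], 0.56, [303.0, 308.0])]
side spanner call [([0.654, -0.33, 0.009], 0.71, [447.0, 273.0])]
side spanner call [([0.662, -0.332, -0.001], 0.88, [449.0, 275.0])]
side post call [([0.533, 0.018, 0.051], 0.69, [328.0, 199.0]), ([0.653, -0.329, 0.006], 0.52, [446.0, 274.0])]
side post call [([0.564, 0.033, 0.05], 0.87, [334.0, 192.0])]
```

View pics/top0.png

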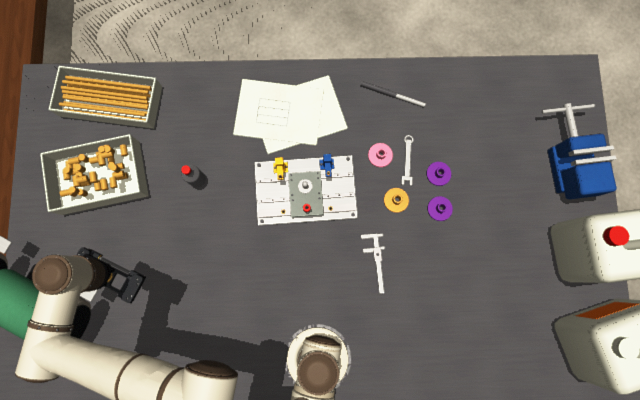

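View pics/side0.png

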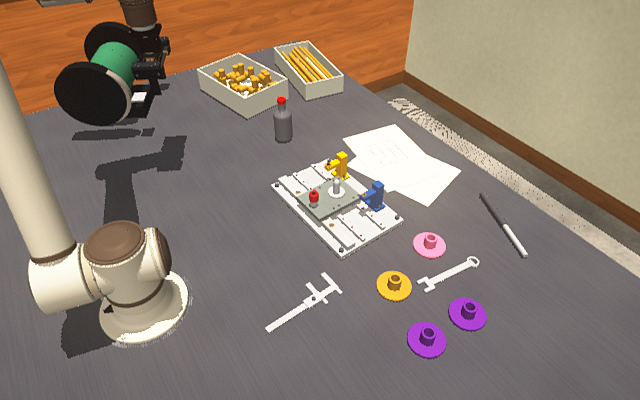

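Candidates for the flange in the top picture are brass (396,200), pink (380,155), purple (439,173) and purple (440,209). I choose the brass one at (396,200). The red knob is at (306,209), not the oil cap at (186,170). The blue arm (327,162) is on the right, so the slide must go to jig y = -0.080.

```bash
cat > h.py <<'E'
from station import *
import cv2,numpy as np
def cloud(d):
    v,u=np.mgrid[0:400,0:640];z=d["depth"].astype(float)
    P=np.stack([(u-d["cx"])/d["fx"]*z,(v-d["cy"])/d["fy"]*z,z],-1)
    W=(P-d["t"])@d["R"]; W[z==0]=np.nan
    return W
def circ(xy):
    return cv2.minEnclosingCircle(xy.astype(np.float32))
def near(W,c,r): return np.hypot(W[...,0]-c[0],W[...,1]-c[1])<r
def pix(d,p):
    p=d["R"]@np.array(p)+d["t"];return d["fx"]*p[0]/p[2]+d["cx"],d["fy"]*p[1]/p[2]+d["cy"]
def hsv(d): return cv2.cvtColor(d["pixels"],cv2.COLOR_BGR2HSV)
E
python3 - <<'E'
from h import *
for c in("top","side"):
    d=capture(c);W=cloud(d);h=hsv(d);z=W[...,2]
    print(c,"cam",np.round(-d["R"].T@d["t"],3),d["fx"])
    def rep(n,m): 
        X=W[m]; 
        if len(X)>2: print(n,len(X),np.round(X.mean(0),4),np.round((X.min(0)+X.max(0))/2,4),np.round(np.ptp(X,0),3))
    f=near(W,(.522,-.283),.06)
    rep("disc",f&(z>.004)&(z<.014)); rep("hub",f&(z>.030)&(z<.042)&near(W,(.522,-.283),.03)); rep("fl",f&(z>.004))
    rep("knob",near(W,(.484,.026),.03)&((h[...,0]<8)|(h[...,0]>172))&(h[...,1]>120)); rep("knobtop",near(W,(.484,.026),.03)&(z>.082))
    rep("posttip",near(W,(.565,.034),.03)&(z>.08)); rep("post",near(W,(.565,.034),.03)&(z>.06));rep("shoulder",near(W,(.565,.034),.035)&(z>.0505)&(z<.056))
    g=near(W,(.565,.034),.3)
    rep("blue",g&(h[...,0]>100)&(h[...,0]<125)&(h[...,1]>140)&(z>.085)); rep("yel",near(W,(.64,.11),.05)&(z>.085))
    pl=(W[...,1]>-.2)&(W[...,1]<.25)&(z>.010)&(z<.022)&(W[...,0]<.75)&(W[...,0]>.4)
    if pl.sum()>20: print("plate",cv2.minAreaRect(W[pl][:,:2].astype(np.float32)*1000))
    if c=="side":
        u,v=map(int,pix(d,(.52,-.284,.02)));cv2.imwrite("pics/crop.png",cv2.resize(d["pixels"][v-45:v+45,u-60:u+60],None,fx=5,fy=5,interpolation=2))
E
```

```text
top cam [0.263 0.009 1.548] 453.49712711106895
disc 418 [ 0.5211 -0.2823  0.0083] [ 0.5208 -0.2825  0.009 ] [0.116 0.117 0.01 ]
hub 41 [ 0.5195 -0.2807  0.036 ] [ 0.5186 -0.2829  0.0363] [0.03  0.031 0.011]
fl 503 [ 0.5209 -0.2818  0.0115] [ 0.5208 -0.2825  0.023 ] [0.116 0.117 0.038]
knob 51 [0.4866 0.0258 0.0853] [0.486  0.0254 0.0702] [0.023 0.023 0.046]
knobtop 48 [0.4871 0.0265 0.088 ] [0.486  0.0254 0.0879] [0.023 0.023 0.01 ]
posttip 26 [0.5642 0.0308 0.0905] [0.566  0.0307 0.0891] [0.019 0.017 0.017]
post 33 [0.5637 0.0301 0.0861] [0.5696 0.029  0.0802] [0.026 0.02  0.035]
shoulder 119 [0.5632 0.0355 0.0528] [0.5647 0.0362 0.0531] [0.062 0.061 0.005]
blue 56 [ 0.6481 -0.0453  0.0949] [ 0.6367 -0.0452  0.0941] [0.053 0.02  0.018]
yel 67 [0.6394 0.1145 0.0954] [0.626  0.1148 0.095 ] [0.059 0.024 0.02 ]
plate ((580.5338745117188, 19.259307861328125), (439.6148376464844, 333.2231140136719), 86.83393859863281)
side cam [ 0.025 -0.72   0.902] 444.6175067150457
disc 729 [ 0.519  -0.2869  0.0091] [ 0.5212 -0.2839  0.009 ] [0.116 0.115 0.01 ]
hub 99 [ 0.5214 -0.2838  0.0358] [ 0.5223 -0.2836  0.0353] [0.033 0.031 0.011]
fl 912 [ 0.5194 -0.2864  0.0132] [ 0.5212 -0.2839  0.0232] [0.116 0.115 0.038]
knob 96 [0.4874 0.022  0.0824] [0.4894 0.0304 0.0713] [0.024 0.036 0.044]
knobtop 67 [0.4891 0.0235 0.0888] [0.491  0.0251 0.0881] [0.027 0.025 0.011]
posttip 41 [0.5664 0.0268 0.0906] [0.5684 0.028  0.0906] [0.016 0.017 0.017]
post 81 [0.5656 0.026  0.081 ] [0.5676 0.0287 0.0798] [0.017 0.018 0.039]
shoulder 169 [0.5603 0.0295 0.053 ] [0.5655 0.0337 0.0532] [0.066 0.068 0.005]
blue 33 [ 0.6517 -0.0483  0.0977] [ 0.6428 -0.048   0.0934] [0.039 0.02  0.017]
yel 96 [0.6369 0.1103 0.094 ] [0.6239 0.1129 0.0937] [0.067 0.03  0.017]
plate ((546.9874267578125, 0.618438720703125), (295.1591796875, 405.55767822265625), 1.0132651329040527)
```

View pics/crop.png

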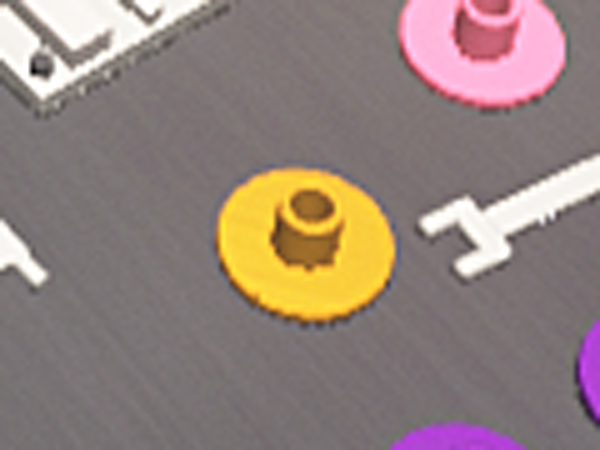

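The crop shows the brass flange, hub up with its bore visible, at crop (305,245). The choice is confirmed. Next I refine the positions by silhouette and work out the first move.

```bash
cat >> h.py <<'E'
def onplane(d,uv,z):
    uv=np.asarray(uv,float);r=np.c_[(uv[:,0]-d["cx"])/d["fx"],(uv[:,1]-d["cy"])/d["fy"],np.ones(len(uv))]@d["R"]
    o=-d["R"].T@d["t"];return (o+r*((z-o[2])/r[:,2])[:,None])[:,:2]
def fitcirc(p):
    for _ in range(3):
        A=np.c_[2*p,np.ones(len(p))];s=np.linalg.lstsq(A,(p**2).sum(1),rcond=None)[0]
        r=np.sqrt(s[2]+s[0]**2+s[1]**2);e=abs(np.hypot(*(p-s[:2]).T)-r);p=p[e<=max(2*e.std(),.001)]
    return np.round(s[:2],4),round(r,4)
def disc(d,m,z):  # biggest blob's outline on plane z
    c=max(cv2.findContours(m.astype(np.uint8),cv2.RETR_EXTERNAL,cv2.CHAIN_APPROX_NONE)[0],key=len)
    return fitcirc(onplane(d,c[:,0],z))
def go(p,ang=None):
    s=sense();R=s["ee_rot"];dl=R.T@(np.array(p)-s["tcp_pos"]);a=np.degrees(np.arctan2(R[1,0],R[0,0]))
    print("tcp",np.round(s["tcp_pos"],4),"ang",round(a,2),"slide",np.round(dl,4),"spin",None if ang is None else round(a-ang,2),"F",np.round(s["wrist_force"],1),"w",round(s["gripper_width"]*87,1),"gf",round(float(s["gripper_force"]),1),"t",round(s["time_s"],2))
E
python3 - <<'E'
from h import *
for c in("top","side"):
    d=capture(c);W=cloud(d);h=hsv(d);H,S,V=h[...,0],h[...,1],h[...,2]
    f=near(W,(.521,-.283),.07)
    print(c,"flange",disc(d,f&(H>12)&(H<32)&(S>120),.007))
    k=near(W,(.487,.026),.04)&((H<8)|(H>172))&(S>120); 
    print("knob topface",disc(d,k&(W[...,2]>.082),.088), "blob",onplane(d,[np.argwhere(k)[:,::-1].mean(0)],.078))
    print("arms", [[np.round(q["point"],4).tolist() for q in tip_of(n,c)[:1]] for n in("drill_arm","ream_arm","post","knob","jig","flange")])
go((.521,-.283,.25),4)
E
```

```text
top flange (array([ 0.519 , -0.2822]), np.float64(0.0424))
knob topface (array([0.4871, 0.0261]), np.float64(0.0111)) blob [[0.48757969 0.02584161]]
arms [[[0.6486, -0.0453, 0.0141]], [[0.6387, 0.1164, 0.0151]], [[0.5671, 0.0329, 0.0497]], [[0.4826, 0.0262, 0.0645]], [[0.5697, 0.0325, 0.0041]], [[0.4869, -0.4378, -0.0014]]]
side flange (array([ 0.522, -0.283]), np.float64(0.0428))
knob topface (array([0.4893, 0.0235]), np.float64(0.0128)) blob [[0.48985985 0.02575254]]
arms [[[0.6527, -0.0419, 0.019]], [[0.6421, 0.1132, 0.0186]], [[0.5627, 0.0341, 0.0551]], [[0.4866, 0.0265, 0.0656]], [], [[0.4879, -0.4334, 0.0048]]]
tcp [0.2807 0.5584 0.2475] ang -26.69 slide [ 0.5926  0.6438 -0.0024] spin -30.69 F [-0.5 -1.3 -1. ] w 87.3 gf 0.0 t 2.7
```

servo_tool --pt "0.025 0.027 0" --pt "0.052 0.0565 0" --pt "0.079 0.086 0" --pt "0.106 0.115 0" --pt "0.133 0.1445 0" --spin '[-6.1,-12.3,-18.4,-24.5,-30.7]' --grip '[0.2,0.3,0.3,0.3,0.3]'

```text
time_s: 3.12
tcp_pos: [0.3348, 0.3678, 0.2476]
ee_rot: [[0.997, 0.076, 0.0], [0.076, -0.997, 0.0], [0.0, -0.0, -1.0]]
wrist_force: [0.9, 0.1, -0.2]
gripper_width: 0.737
gripper_force: 0.0
```

```bash
python3 -c "
from h import *
go((.5205,-.2826,.12),4)"
```

```text
tcp [0.3348 0.3678 0.2476] ang 4.36 slide [0.1357 0.6627 0.1276] spin 0.36 F [ 0.9  0.1 -0.2] w 64.1 gf 0.0 t 3.12
```

servo_tool --pt "0.008 0.04 0" --pt "0.016 0.08 0" --pt "0.024 0.12 0" --pt "0.032 0.16 0" --pt "0.04 0.2 0" --spin '[0.4,0.4,0.4,0.4,0.4]' --grip '[0.3,0.3,0.3,0.3,0.3]'

```text
time_s: 3.53
tcp_pos: [0.3885, 0.171, 0.248]
ee_rot: [[0.998, 0.064, 0.001], [0.064, -0.998, 0.001], [0.001, -0.001, -1.0]]
wrist_force: [0.7, 0.4, 0.7]
gripper_width: 0.7
gripper_force: 0.0
```

servo_tool --pt "0.008 0.04 0" --pt "0.016 0.08 0" --pt "0.024 0.12 0" --pt "0.032 0.16 0" --pt "0.04 0.2 0" --spin '[0,0,0,0,0]' --grip '[0.3,0.3,0.3,0.3,0.3]'

```text
time_s: 3.95
tcp_pos: [0.4411, -0.0262, 0.2481]
ee_rot: [[0.998, 0.063, 0.001], [0.063, -0.998, 0.0], [0.001, -0.0, -1.0]]
wrist_force: [0.5, 0.7, 0.4]
gripper_width: 0.704
gripper_force: 0.0
```

servo_tool --pt "0.008 0.04 0" --pt "0.016 0.08 0" --pt "0.024 0.12 0.02" --pt "0.032 0.16 0.05" --pt "0.04 0.2 0.08" --spin '[0,0,0,0,0]' --grip '[0.3,0.3,0.3,0.3,0.3]'

```text
time_s: 4.37
tcp_pos: [0.4897, -0.2066, 0.1804]
ee_rot: [[0.998, 0.062, 0.003], [0.062, -0.998, -0.0], [0.003, 0.001, -1.0]]
wrist_force: [0.6, 1.1, -0.8]
gripper_width: 0.699
gripper_force: 0.0
```

```bash
python3 -c "
from h import *
go((.5205,-.2826,.08),4)"
```

```text
tcp [ 0.4897 -0.2066  0.1804] ang 3.58 slide [0.0257 0.0777 0.1005] spin -0.42 F [ 0.6  1.1 -0.8] w 60.8 gf 0.0 t 4.37
```

servo_tool --pt "0.01 0.03 0.02" --pt "0.02 0.06 0.03" --pt "0.02 0.06 0.03" --pt "0.02 0.06 0.03" --pt "0.02 0.06 0.03" --spin '[-0.4,-0.4,-0.4,-0.4,-0.4]' --grip '[0.3,0.3,0.3,0.3,0.3]'

```text
time_s: 4.78
tcp_pos: [0.5126, -0.2629, 0.1504]
ee_rot: [[0.998, 0.07, -0.0], [0.07, -0.998, 0.0], [-0.0, -0.0, -1.0]]
wrist_force: [-0.1, -0.5, 0.1]
gripper_width: 0.702
gripper_force: 0.0
```

```bash
python3 -c "
from h import *
go((.5205,-.2826,.08),4)"
```

```text
tcp [ 0.5126 -0.2629  0.1504] ang 3.99 slide [0.0065 0.0202 0.0704] spin -0.01 F [-0.1 -0.5  0.1] w 61.1 gf 0.0 t 4.78
```

servo_tool --pt "0.0065 0.02 0.02" --pt "0.0065 0.02 0.05" --pt "0.0065 0.02 0.08" --pt "0.0065 0.02 0.1" --pt "0.0065 0.02 0.1" --spin '[0,0,0,0,0]' --grip '[0.3,0.3,0.3,0.3,0.3]'

```text
time_s: 5.2
tcp_pos: [0.518, -0.2804, 0.0473]
ee_rot: [[0.997, 0.071, -0.007], [0.071, -0.997, 0.003], [-0.007, -0.003, -1.0]]
wrist_force: [-0.3, -0.1, -0.4]
gripper_width: 0.7
gripper_force: 0.0
```

```bash
python3 -c "
from h import *
go((.5205,-.2826,.037),4)"
```

```text
tcp [ 0.518  -0.2804  0.0473] ang 4.06 slide [0.0024 0.0024 0.0102] spin 0.06 F [-0.3 -0.1 -0.4] w 60.9 gf 0.0 t 5.2
```

servo_tool --pt "0 0 0.006" --pt "0 0 0.011" --pt "0 0 0.011" --pt "0 0 0.011" --pt "0 0 0.011" --spin '[0,0,0,0,0]' --grip '[0.3,0.3,0.3,0.3,0.3]'

```text
time_s: 5.62
tcp_pos: [0.5214, -0.2826, 0.0406]
ee_rot: [[0.998, 0.07, 0.002], [0.07, -0.998, -0.001], [0.002, 0.001, -1.0]]
wrist_force: [-0.4, -0.1, -0.9]
gripper_width: 0.699
gripper_force: 0.0
```

```bash
python3 -c "
from h import *
go((.5205,-.2826,.037),4)"
```

```text
tcp [ 0.5214 -0.2826  0.0406] ang 4.03 slide [-0.0009 -0.0001  0.0036] spin 0.03 F [-0.4 -0.1 -0.9] w 60.8 gf 0.0 t 5.62
```

servo_tool --pt "-0.001 0 0.0035" --pt "-0.001 0 0.0035" --pt "-0.001 0 0.0035" --pt "-0.001 0 0.0035" --pt "-0.001 0 0.0035" --spin '[0,0,0,0,0]' --grip '[0.3,0.5,0.8,1,1]'

```text
time_s: 6.03
tcp_pos: [0.5197, -0.2827, 0.0359]
ee_rot: [[0.998, 0.07, 0.0], [0.07, -0.998, -0.0], [0.0, 0.0, -1.0]]
wrist_force: [-0.9, 0.5, -0.7]
gripper_width: 0.481
gripper_force: 0.0
```

servo_tool --pt "0 0 0" --pt "0 0 0" --pt "0 0 0" --pt "0 0 -0.005" --pt "0 0 -0.01" --spin '[0,0,0,0,0]' --grip '[1,1,1,1,1]'

```text
time_s: 6.45
tcp_pos: [0.5186, -0.2822, 0.0451]
ee_rot: [[0.998, 0.069, -0.003], [0.069, -0.998, 0.001], [-0.003, -0.001, -1.0]]
wrist_force: [0.1, -0.5, -3.9]
gripper_width: 0.36
gripper_force: 30.0
```

servo_tool --pt "0 0 -0.03" --pt "0 0 -0.06" --pt "0 0 -0.09" --pt "0.005 -0.02 -0.12" --pt "0.01 -0.05 -0.125" --spin '[0,0,0,0,0]' --grip '[1,1,1,1,1]'

```text
time_s: 6.87
tcp_pos: [0.529, -0.2341, 0.1768]
ee_rot: [[0.998, 0.068, 0.011], [0.068, -0.998, -0.004], [0.01, 0.004, -1.0]]
wrist_force: [2.7, 0.8, -2.9]
gripper_width: 0.36
gripper_force: 30.0
```

servo_tool --pt "0.007 -0.035 0" --pt "0.015 -0.07 0" --pt "0.023 -0.105 0" --pt "0.03 -0.14 0" --pt "0.037 -0.175 0" --spin '[0,0,0,0,0]' --grip '[1,1,1,1,1]'

```text
time_s: 7.28
tcp_pos: [0.55, -0.0532, 0.1708]
ee_rot: [[0.998, 0.07, -0.001], [0.07, -0.998, 0.0], [-0.001, -0.0, -1.0]]
wrist_force: [0.1, 0.6, -4.0]
gripper_width: 0.361
gripper_force: 30.0
```

servo_tool --pt "0.008 -0.03 0" --pt "0.016 -0.06 0" --pt "0.022 -0.08 0" --pt "0.022 -0.08 0" --pt "0.022 -0.08 0" --spin '[0,0,0,0,0]' --grip '[1,1,1,1,1]'

```text
time_s: 7.7
tcp_pos: [0.5666, 0.0276, 0.1705]
ee_rot: [[0.997, 0.072, -0.001], [0.072, -0.997, -0.0], [-0.001, -0.0, -1.0]]
wrist_force: [-0.4, -0.8, -3.6]
gripper_width: 0.362
gripper_force: 30.0
```

Run:
```python
from h import *
go((.566,.031,.16),4)
s=sense();p=np.array(s["tcp_pos"]);b=p[2]-.037
for c in("top","side"):
    d=capture(c);W=cloud(d);h=hsv(d);H,S,V=h[...,0],h[...,1],h[...,2]
    f=near(W,p[:2],.08)&(W[...,2]>b-.03)&(W[...,2]<b+.03)&(H>12)&(H<32)&(S>120)
    print(c,f.sum(),"z",np.nanpercentile(W[f][:,2],[5,50,95]).round(3),disc(d,f,b+.007))
    k=near(W,(.487,.026),.05)&(W[...,2]>.06)&(W[...,2]<.1)&((H<8)|(H>172))&(S>120);print("knob",k.sum(), onplane(d,[np.argwhere(k)[:,::-1].mean(0)],.078) if k.sum() else 0)
    u,v=map(int,pix(d,(.54,.03,.1)));cv2.imwrite(f"pics/c_{c}.png",cv2.resize(d["pixels"][v-50:v+50,u-64:u+64],None,fx=5,fy=5,interpolation=2))
```

```text
tcp [0.5666 0.0276 0.1705] ang 4.13 slide [-0.0004 -0.0034  0.0105] spin 0.13 F [-0.4 -0.8 -3.6] w 31.5 gf 30.0 t 7.7
top 136 z [0.137 0.143 0.147] (array([0.5433, 0.0264]), np.float64(0.0213))
knob 49 [[0.48769659 0.02634811]]
side 356 z [0.14  0.145 0.16 ] (array([0.5661, 0.0241]), np.float64(0.0391))
knob 92 [[0.49025229 0.02479852]]
```

View pics/c_side.png

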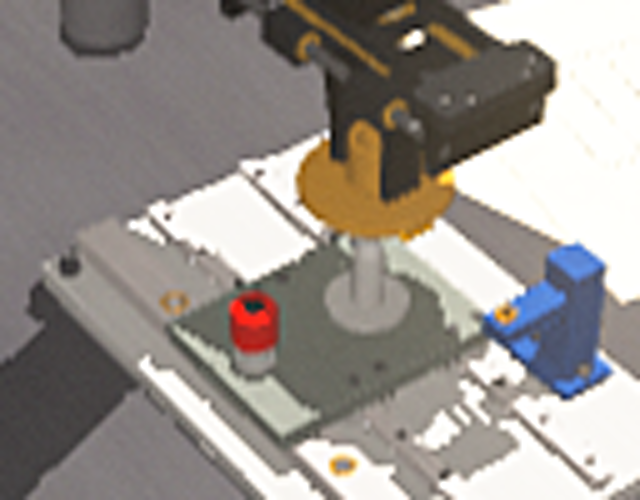

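The side crop shows the flange level in the gripper, just above the post at crop (368,270). The shoulder is at (368,305), the knob at (253,320) and the blue arm at (565,310). I check the post position with the shoulder outline.

Run:
```python
from h import *
for c in("top","side"):
    d=capture(c); im=cv2.imread(f"pics/{c}0.png");h=cv2.cvtColor(im,cv2.COLOR_BGR2HSV);g=im.astype(int)
    u,v=map(int,pix(d,(.566,.031,.052)))
    # shoulder/post vs slide: print a small patch
    np.set_printoptions(linewidth=250)
    print(c,u,v);print(g[v-10:v+11,u-13:u+14,1])
```

```text
top 304 185
[[112 155 166 168 166 166 166 165 166 166 164 165 165 165 163 166 164 165 163 161 164 165 163 167 168 170 169]
 [155 166 170 170 167 166 167 167 167 165 167 165 167 167 161 163 165 163 162 161 163 166 165 165 166 169 165]
 [167 167 168 169 168 169 168 169 168 167 166 164 166 166 164 164 163 164 164 163 163 164 166 167 169 165 127]
 [157 166 167 168 170 167 167 168 168 165 164 167 166 169 169 167 165 163 161 164 165 165 164 165 167 164 116]
 [120 148 169 169 169 169 167 167 165 165 170 197 185 204 208 204 190 175 167 163 164 165 163 164 166 165 157]
 [112 134 164 168 168 168 168 168 169 188 217 235 234 238 236 236 235 235 210 175 162 163 165 164 160 165 166]
 [158 161 168 169 170 169 167 166 188 232 239 238 203 211 196 212 236 241 238 210 172 162 164 164 162 163 164]
 [169 170 168 166 167 165 165 169 209 239 239 204 184 211 201 182 193 236 239 237 204 168 162 167 164 162 163]
 [170 169 167 167 166 166 165 188 234 241 239 185 195 231 227 190 185 237 241 239 198 166 163 166 165 164 163]
 [169 169 169 169 168 165 168 208 238 241 240 162 185 221 218 184 145 235 242 241 232 182
[... 2888 characters left out ...]
 249 227 166 171 182 183 186 185]
 [187 188 184 183 185 182 182 161 162 191 227 234 247 246 251 250 244 236 236 204 154 169 186 186 186 187 184]
 [186 187 181 183 185 185 184 182 171 147 164 157 190 201 218 216 185 161 175 151 150 188 187 186 187 187 183]
 [185 184 182 181 185 182 184 184 182 185 175 162 152 158 153 154 147 147 174 186 189 186 188 188 190 183 183]
 [184 183 185 181 186 184 182 184 181 184 186 183 183 187 183 186 186 188 185 186 186 189 188 184 185 187 188]
 [186 184 184 182 184 186 182 182 183 180 183 183 184 184 185 183 186 186 185 186 184 186 185 185 185 185 187]
 [186 186 186 181 184 188 183 180 180 180 182 185 186 183 180 183 186 183 186 186 184 184 186 186 186 185 188]]
```

Run:
```python
from h import *
for c in("top","side"):
    d=capture(c); g=cv2.imread(f"pics/{c}0.png")[...,1]
    u,v=map(int,pix(d,(.566,.031,.052)))
    m=np.zeros_like(g);a=(v-7,v+8) if c=="top" else (v-5,v+8)
    x0,x1=u-7,u+9
    if c=="side":x0,x1=u-8,u+11
    m[a[0]:a[1],x0:x1]=g[a[0]:a[1],x0:x1]>(205 if c=="top" else 217)
    if c=="side":
        # drop post-shadowed gap: use convex hull
        pass
    pts=cv2.convexHull(np.argwhere(m)[:,::-1].astype(np.int32))
    M=np.zeros_like(g);cv2.fillConvexPoly(M,pts,1)
    print(c,"shoulder",disc(d,M,.052),"centroid",onplane(d,[np.argwhere(M)[:,::-1].mean(0)],.052))
go((.566,.031,.16),4)
```

```text
top shoulder (array([0.5657, 0.0308]), np.float64(0.0227)) centroid [[0.56550562 0.03075949]]
side shoulder (array([0.5689, 0.0309]), np.float64(0.023)) centroid [[0.56895532 0.03107459]]
tcp [0.5669 0.0255 0.1708] ang 3.93 slide [-0.0005 -0.0056  0.0108] spin -0.07 F [-0.1  0.6 -3.7] w 31.5 gf 30.0 t 8.0
```

servo_tool --pt "-0.0003 -0.0055 0.01" --pt "-0.0003 -0.0055 0.02" --pt "-0.0003 -0.0055 0.02" --pt "-0.0003 -0.0055 0.02" --pt "-0.0003 -0.0055 0.02" --spin '[0,0,0,0,0]' --grip '[1,1,1,1,1]'

```text
time_s: 8.42
tcp_pos: [0.5665, 0.0318, 0.1505]
ee_rot: [[0.998, 0.07, -0.0], [0.07, -0.998, -0.0], [-0.001, 0.0, -1.0]]
wrist_force: [0.0, -0.1, -3.5]
gripper_width: 0.362
gripper_force: 30.0
```

Run:
```python
from h import *
P=[]
for i in range(5):
    P.append(sense()["tcp_pos"]);d=capture("side")
P=np.array(P);print(P.round(4),P.mean(0))
go((.5665,.031,.088),4)
u,v=map(int,pix(d,(.55,.03,.1)));cv2.imwrite("pics/c2.png",cv2.resize(d["pixels"][v-40:v+40,u-50:u+50],None,fx=7,fy=7,interpolation=2))
```

```text
[[0.5665 0.0318 0.1505]
 [0.5667 0.0319 0.1509]
 [0.5668 0.032  0.151 ]
 [0.5668 0.032  0.1512]
 [0.5667 0.032  0.1512]] [0.56671734 0.03194842 0.15095555]
tcp [0.5667 0.032  0.1512] ang 4.01 slide [-0.0003  0.001   0.0632] spin 0.01 F [-0.3  0.  -4.6] w 31.2 gf 30.0 t 8.67
```

View pics/c2.png

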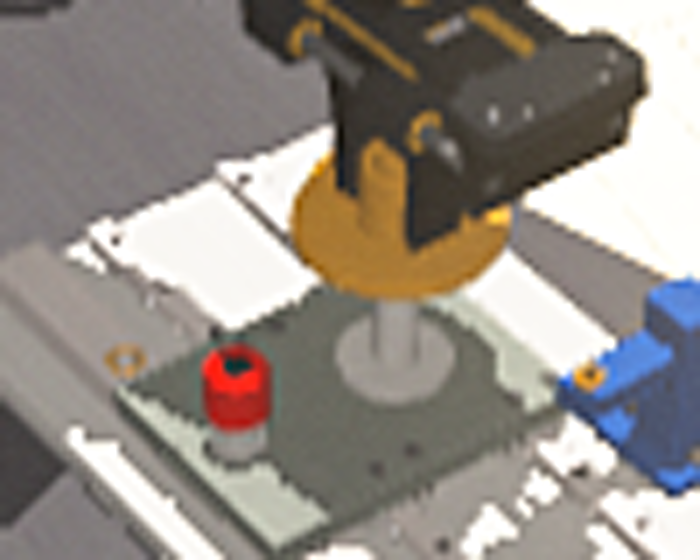

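Flange (400,230) and post (395,340) line up in the crop. I lower in guarded steps.

servo_tool --pt "-0.0002 0.0009 0.005" --pt "-0.0002 0.0009 0.01" --pt "-0.0002 0.0009 0.015" --pt "-0.0002 0.0009 0.019" --pt "-0.0002 0.0009 0.023" --spin '[0,0,0,0,0]' --grip '[1,1,1,1,1]'

```text
time_s: 9.08
tcp_pos: [0.5661, 0.0309, 0.127]
ee_rot: [[0.998, 0.07, -0.001], [0.07, -0.998, -0.0], [-0.001, 0.0, -1.0]]
wrist_force: [-0.9, 0.8, -4.3]
gripper_width: 0.368
gripper_force: 30.0
```

servo_tool --pt "0 0 0.002" --pt "0 0 0.004" --pt "0 0 0.006" --pt "0 0 0.008" --pt "0 0 0.008" --spin '[0,0,0,0,0]' --grip '[1,1,1,1,1]'

```text
time_s: 9.5
tcp_pos: [0.5661, 0.0309, 0.1194]
ee_rot: [[0.998, 0.07, -0.001], [0.07, -0.998, -0.0], [-0.001, 0.0, -1.0]]
wrist_force: [-0.2, -0.4, -4.3]
gripper_width: 0.363
gripper_force: 30.0
```

servo_tool --pt "0 0 0.002" --pt "0 0 0.004" --pt "0 0 0.006" --pt "0 0 0.008" --pt "0 0 0.01" --spin '[0,0,0,0,0]' --grip '[1,1,1,1,1]'

```text
time_s: 9.92
tcp_pos: [0.5661, 0.0308, 0.1096]
ee_rot: [[0.998, 0.07, -0.001], [0.07, -0.998, -0.0], [-0.001, 0.0, -1.0]]
wrist_force: [-0.0, -1.4, -3.6]
gripper_width: 0.362
gripper_force: 30.0
```

servo_tool --pt "0 0 0.002" --pt "0 0 0.004" --pt "0 0 0.006" --pt "0 0 0.008" --pt "0 0 0.01" --spin '[0,0,0,0,0]' --grip '[1,1,1,1,1]'

```text
time_s: 10.33
tcp_pos: [0.5661, 0.0309, 0.0996]
ee_rot: [[0.998, 0.07, -0.001], [0.07, -0.998, -0.0], [-0.001, 0.0, -1.0]]
wrist_force: [-2.1, -2.3, -3.0]
gripper_width: 0.366
gripper_force: 30.0
```

servo_tool --pt "0 0 0.002" --pt "0 0 0.004" --pt "0 0 0.006" --pt "0 0 0.008" --pt "0 0 0.0085" --spin '[0,0,0,0,0]' --grip '[1,1,1,1,1]'

```text
time_s: 10.75
tcp_pos: [0.5661, 0.0309, 0.0909]
ee_rot: [[0.998, 0.07, -0.001], [0.07, -0.998, -0.0], [-0.001, 0.0, -1.0]]
wrist_force: [-2.2, -1.3, -1.2]
gripper_width: 0.367
gripper_force: 30.0
```

servo_tool --pt "0 0 0.0005" --pt "0 0 0.001" --pt "0 0 0.0015" --pt "0 0 0.002" --pt "0 0 0.002" --spin '[0,0,0,0,0]' --grip '[1,1,1,1,1]'

```text
time_s: 11.17
tcp_pos: [0.5662, 0.031, 0.0892]
ee_rot: [[0.998, 0.07, -0.0], [0.07, -0.998, -0.0], [-0.0, 0.0, -1.0]]
wrist_force: [-3.3, -2.0, -2.8]
gripper_width: 0.359
gripper_force: 30.0
```

servo_tool --pt "0 0 0.0005" --pt "0 0 0.001" --pt "0 0 0.0015" --pt "0 0 0.0015" --pt "0 0 0.0015" --spin '[0,0,0,0,0]' --grip '[1,1,1,1,1]'

```text
time_s: 11.58
tcp_pos: [0.5662, 0.031, 0.0879]
ee_rot: [[0.998, 0.07, -0.0], [0.07, -0.998, -0.0], [-0.0, 0.0, -1.0]]
wrist_force: [-4.3, -1.2, -1.0]
gripper_width: 0.362
gripper_force: 30.0
```

```bash
python3 -c "
from h import *
go((.5665,.031,.088),4)"
```

```text
tcp [0.5662 0.031  0.0879] ang 4.01 slide [ 0.0003 -0.     -0.0001] spin 0.01 F [-4.3 -1.2 -1. ] w 31.5 gf 30.0 t 11.58
```

servo_tool --pt "-0.0004 0 0.0004" --pt "-0.0004 0 0.0008" --pt "-0.0004 0 0.0012" --pt "-0.0004 0 0.0012" --pt "-0.0004 0 0.0012" --spin '[0,0,0,0,0]' --grip '[1,1,1,1,1]'

```text
time_s: 12.0
tcp_pos: [0.5663, 0.031, 0.0878]
ee_rot: [[0.998, 0.07, 0.001], [0.07, -0.998, -0.0], [0.001, 0.0, -1.0]]
wrist_force: [-6.1, -2.7, 4.8]
gripper_width: 0.359
gripper_force: 30.0
```

servo_tool --pt "0 0 -0.0005" --pt "0 0 -0.0005" --pt "0 0 -0.0005" --pt "0 0 -0.0005" --pt "0 0 -0.0005" --spin '[0,0,0,0,0]' --grip '[0.8,0.6,0.4,0.35,0.35]'

```text
time_s: 12.42
tcp_pos: [0.5675, 0.0317, 0.0877]
ee_rot: [[0.998, 0.071, 0.004], [0.071, -0.998, 0.001], [0.004, -0.001, -1.0]]
wrist_force: [0.3, -0.7, -0.9]
gripper_width: 0.545
gripper_force: 0.0
```

servo_tool --pt "0 0 0" --pt "0 0 -0.01" --pt "0 0 -0.03" --pt "0 0 -0.05" --pt "0 0 -0.07" --spin '[0,0,0,0,0]' --grip '[0.35,0.35,0.35,0.35,0.35]'

```text
time_s: 12.83
tcp_pos: [0.5662, 0.0311, 0.1587]
ee_rot: [[0.998, 0.07, 0.001], [0.07, -0.998, 0.0], [0.001, 0.0, -1.0]]
wrist_force: [1.4, 0.4, 0.6]
gripper_width: 0.648
gripper_force: 0.0
```

Run:
```python
from h import *
go((.4889,.0257,.12),4)
for c in("top","side"):
    d=capture(c);W=cloud(d);h=hsv(d);H,S,V=h[...,0],h[...,1],h[...,2]
    f=near(W,(.566,.031),.07)&(W[...,2]>.05)&(W[...,2]<.1)&(H>12)&(H<32)&(S>120)
    print(c,f.sum(),"z",np.nanpercentile(W[f][:,2],[5,30,50,95]).round(4),disc(d,f,.059))
u,v=map(int,pix(d,(.55,.03,.1)));cv2.imwrite("pics/c3.png",cv2.resize(d["pixels"][v-45:v+45,u-60:u+60],None,fx=6,fy=6,interpolation=2))
```

```text
tcp [0.5662 0.0311 0.1587] ang 4.02 slide [-0.0776 -0.0001  0.0386] spin 0.02 F [1.4 0.4 0.6] w 56.3 gf 0.0 t 12.83
top 238 z [0.0561 0.0588 0.0612 0.0859] (array([0.556 , 0.0296]), np.float64(0.033))
side 493 z [0.0571 0.0612 0.0625 0.0885] (array([0.5681, 0.0303]), np.float64(0.0424))
```

View pics/c3.png

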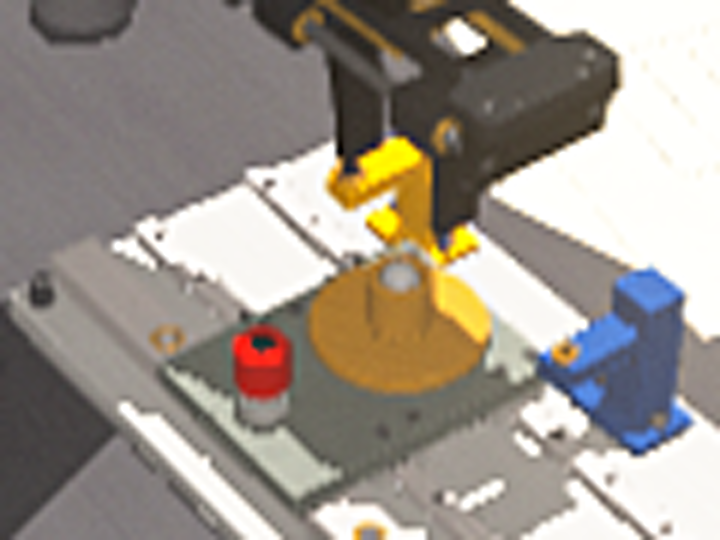

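The picture shows the flange flat on the shoulder at (400,330), with the post tip in the bore at (402,275). Next is the knob at (262,355).

servo_tool --pt "-0.03 0 0" --pt "-0.06 0 0" --pt "-0.0778 0 0" --pt "-0.0778 0 0.02" --pt "-0.0778 0 0.035" --spin '[0,0,0,0,0]' --grip '[0.35,0.35,0.35,0.35,0.35]'

```text
time_s: 13.35
tcp_pos: [0.4875, 0.0256, 0.1225]
ee_rot: [[0.998, 0.07, 0.002], [0.07, -0.998, 0.001], [0.002, -0.001, -1.0]]
wrist_force: [1.0, -0.6, -0.2]
gripper_width: 0.654
gripper_force: 0.0
```

servo_tool --pt "0 0 0.01" --pt "0 0 0.02" --pt "0 0 0.028" --pt "0 0 0.034" --pt "0 0 0.034" --spin '[0,0,0,0,0]' --grip '[0.35,0.35,0.35,0.35,0.35]'

```text
time_s: 13.77
tcp_pos: [0.4876, 0.0253, 0.087]
ee_rot: [[0.998, 0.07, -0.002], [0.07, -0.998, -0.001], [-0.002, 0.001, -1.0]]
wrist_force: [-0.4, 0.5, -0.5]
gripper_width: 0.653
gripper_force: 0.0
```

```bash
python3 -c "
from h import *
go((.4885,.0256,.083),4)"
```

```text
tcp [0.4876 0.0253 0.087 ] ang 4.0 slide [ 0.0009 -0.0002  0.004 ] spin -0.0 F [-0.4  0.5 -0.5] w 56.8 gf 0.0 t 13.77
```

servo_tool --pt "0.0006 0 0.004" --pt "0.0006 0 0.004" --pt "0.0006 0 0.004" --pt "0.0006 0 0.004" --pt "0.0006 0 0.004" --spin '[0,0,0,0,0]' --grip '[0.35,0.5,0.7,0.9,1]'

```text
time_s: 14.18
tcp_pos: [0.4892, 0.0257, 0.0845]
ee_rot: [[0.998, 0.07, 0.001], [0.07, -0.998, 0.0], [0.001, -0.0, -1.0]]
wrist_force: [-0.3, -0.4, 0.5]
gripper_width: 0.433
gripper_force: 0.0
```

servo_tool --pt "0 0 0" --pt "0 0 0" --pt "0 0 0" --pt "0 0 0" --pt "0 0 0" --spin '[0,0,0,0,0]' --grip '[1,1,1,1,1]'

```text
time_s: 14.6
tcp_pos: [0.4891, 0.0256, 0.0844]
ee_rot: [[0.998, 0.07, 0.0], [0.07, -0.998, 0.0], [0.0, -0.0, -1.0]]
wrist_force: [0.1, 1.4, 1.7]
gripper_width: 0.287
gripper_force: 30.0
```

servo_tool --pt "0 0 -0.003" --pt "0 0 -0.006" --pt "0 0 -0.009" --pt "0 0 -0.012" --pt "0 0 -0.012" --spin '[0,0,0,0,0]' --grip '[1,1,1,1,1]'

```text
time_s: 15.02
tcp_pos: [0.4889, 0.0256, 0.0961]
ee_rot: [[0.998, 0.07, 0.0], [0.07, -0.998, 0.0], [0.0, -0.0, -1.0]]
wrist_force: [4.0, -0.3, -9.5]
gripper_width: 0.286
gripper_force: 30.0
```

```bash
python3 -c "
from h import *
go((.4946,-.0542,.0965),4)"
```

```text
tcp [0.4889 0.0256 0.0961] ang 4.0 slide [ 0.0001  0.08   -0.0004] spin -0.0 F [ 4.  -0.3 -9.5] w 24.9 gf 30.0 t 15.02
```

Lift of 11.7 mm, spring force about 9.5 N. The pin is up, so I slide along the tool's +y.

servo_tool --pt "0 0.004 0" --pt "0 0.01 0" --pt "0 0.016 0" --pt "0 0.022 0" --pt "0 0.028 0" --spin '[0,0,0,0,0]' --grip '[1,1,1,1,1]'

```text
time_s: 15.43
tcp_pos: [0.4905, -0.0031, 0.0958]
ee_rot: [[0.998, 0.07, -0.001], [0.07, -0.998, -0.0], [-0.001, -0.0, -1.0]]
wrist_force: [2.7, 4.3, -9.0]
gripper_width: 0.289
gripper_force: 30.0
```

servo_tool --pt "0 0.007 0" --pt "0 0.014 0" --pt "0 0.021 0" --pt "0 0.028 0" --pt "0 0.034 0" --spin '[0,0,0,0,0]' --grip '[1,1,1,1,1]'

```text
time_s: 15.85
tcp_pos: [0.4924, -0.0373, 0.0958]
ee_rot: [[0.998, 0.069, -0.002], [0.069, -0.998, -0.0], [-0.002, 0.0, -1.0]]
wrist_force: [-1.0, 2.3, -9.6]
gripper_width: 0.29
gripper_force: 30.0
```

servo_tool --pt "0 0.005 0" --pt "0 0.01 0" --pt "0 0.014 0" --pt "0 0.017 0" --pt "0 0.017 0" --spin '[0,0,0,0,0]' --grip '[1,1,1,1,1]'

```text
time_s: 16.27
tcp_pos: [0.4934, -0.0543, 0.0958]
ee_rot: [[0.998, 0.069, -0.003], [0.069, -0.998, -0.001], [-0.003, 0.001, -1.0]]
wrist_force: [-1.0, -2.1, -9.3]
gripper_width: 0.291
gripper_force: 30.0
```

```bash
python3 -c "
from h import *
go((.4945,-.0542,.0845),4)"
```

```text
tcp [ 0.4934 -0.0543  0.0958] ang 3.98 slide [ 0.0011 -0.      0.0113] spin -0.02 F [-1.  -2.1 -9.3] w 25.3 gf 30.0 t 16.27
```

servo_tool --pt "0 0 0.001" --pt "0 0 0.002" --pt "0 0 0.003" --pt "0 0 0.004" --pt "0 0 0.005" --spin '[0,0,0,0,0]' --grip '[1,1,1,1,1]'

```text
time_s: 16.68
tcp_pos: [0.4935, -0.0534, 0.0908]
ee_rot: [[0.998, 0.07, -0.002], [0.07, -0.998, -0.001], [-0.002, 0.0, -1.0]]
wrist_force: [-3.9, -2.1, -7.8]
gripper_width: 0.289
gripper_force: 30.0
```

servo_tool --pt "0 0 0.0015" --pt "0 0 0.003" --pt "0 0 0.0045" --pt "0 0 0.006" --pt "0 0 0.006" --spin '[0,0,0,0,0]' --grip '[1,1,1,1,1]'

```text
time_s: 17.1
tcp_pos: [0.4935, -0.0534, 0.0848]
ee_rot: [[0.998, 0.07, -0.002], [0.07, -0.998, -0.0], [-0.002, 0.0, -1.0]]
wrist_force: [-5.9, -2.3, -6.5]
gripper_width: 0.289
gripper_force: 30.0
```

servo_tool --pt "0 0 0.0005" --pt "0 0 0.001" --pt "0 0 0.0012" --pt "0 0 0.0012" --pt "0 0 0.0012" --spin '[0,0,0,0,0]' --grip '[1,1,1,1,1]'

```text
time_s: 17.52
tcp_pos: [0.4936, -0.0534, 0.0844]
ee_rot: [[0.998, 0.07, -0.002], [0.07, -0.998, -0.001], [-0.002, 0.0, -1.0]]
wrist_force: [-5.8, -1.9, -2.0]
gripper_width: 0.29
gripper_force: 30.0
```

servo_tool --pt "0.0004 0 0.0005" --pt "0.0006 0 0.0008" --pt "0.0006 0 0.0008" --pt "0.0006 0 0.0008" --pt "0.0006 0 0.0008" --spin '[0,0,0,0,0]' --grip '[1,1,1,1,1]'

```text
time_s: 17.93
tcp_pos: [0.4937, -0.0534, 0.0843]
ee_rot: [[0.998, 0.07, -0.003], [0.07, -0.998, -0.001], [-0.003, 0.001, -1.0]]
wrist_force: [-10.3, -1.5, 3.6]
gripper_width: 0.29
gripper_force: 30.0
```

Run:
```python
from h import *
go((.4945,-.0542,.0845),4)
d=capture("side");W=cloud(d)
for n in("knob","post","flange","drill_arm","spanner","caliper","oil_bottle"): print(n,[(np.round(q["point"],3).tolist(),round(q["conf"],2)) for q in tip_of(n,"side")[:2]])
u,v=map(int,pix(d,(.55,-.03,.08)));cv2.imwrite("pics/c4.png",cv2.resize(d["pixels"][v-45:v+45,u-60:u+60],None,fx=6,fy=6,interpolation=2))
go((.4945,-.0542,.0845),4)
```

```text
tcp [ 0.4937 -0.0534  0.0843] ang 4.04 slide [ 0.0007  0.0009 -0.0002] spin 0.04 F [-10.3  -1.5   3.6] w 25.3 gf 30.0 t 17.93
knob [([0.491, -0.054, 0.068], 0.41)]
post [([0.565, -0.049, 0.05], 0.96)]
flange [([0.615, -0.435, -0.0], 0.72), ([0.684, -0.236, -0.002], 0.62)]
drill_arm [([0.652, -0.042, 0.017], 0.9)]
spanner [([0.662, -0.331, 0.002], 0.72)]
caliper [([0.305, -0.212, 0.003], 0.78)]
oil_bottle [([0.61, 0.4, -0.002], 0.67)]
tcp [ 0.4937 -0.0534  0.0844] ang 4.04 slide [ 0.0007  0.0008 -0.0001] spin 0.04 F [-8.7 -0.6  4.7] w 25.1 gf 30.0 t 18.33
```

View pics/c4.png

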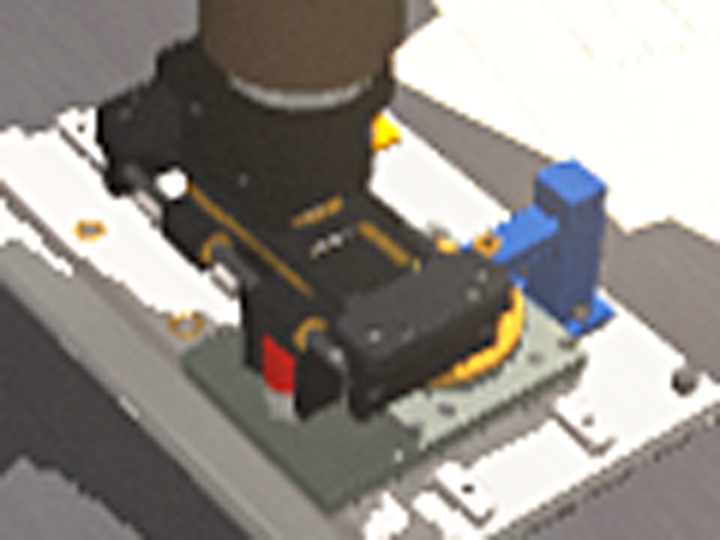

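The picture shows the gripper on the knob at (280,370), with the slide under the blue arm (560,250). The height matches the home height at the start, and the pin resists a downward push. I ease the sideways load, then hand in.

servo_tool --pt "-0.0005 0 0" --pt "-0.001 0 0" --pt "-0.001 0 0" --pt "-0.001 0 0" --pt "-0.001 0 0" --spin '[0,0,0,0,0]' --grip '[1,1,1,1,1]'

```text
time_s: 18.75
tcp_pos: [0.4936, -0.0534, 0.0844]
ee_rot: [[0.998, 0.071, -0.001], [0.071, -0.998, -0.001], [-0.001, 0.001, -1.0]]
wrist_force: [-7.9, -2.2, 1.9]
gripper_width: 0.287
gripper_force: 30.0
```

Run:
```python
from h import *
go((.4945,-.0542,.0845),4)
s=sense()
if abs(s["tcp_pos"][2]-.0844)<.0008 and s["gripper_force"]>20: print(finish_job())
```

```text
tcp [ 0.4936 -0.0534  0.0844] ang 4.05 slide [ 0.0008  0.0009 -0.0001] spin 0.05 F [-7.9 -2.2  1.9] w 24.9 gf 30.0 t 18.75
the job is handed in; nothing more can be done
None
```

Job handed in at 18.75 s: the brass flange rests on the shoulder, the slide is at the blue arm's hole with the pin home (knob back at its starting height), the gripper still holds the red knob, and the spanner, caliper and oil bottle lie where they were.

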